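# Shut the spin coater's lid and start the spin

## Robot

A 7-joint arm with a two-finger parallel gripper is mounted at the origin on the work surface. World frame = base frame: x ahead of the robot, y to its left, z up, the work surface at z = 0. Lengths are in mm, angles in degrees, forces in N, time in s.
With the tool pointing down it reaches from about 400 to 900 mm from the base axis. Payload 5.6 kg.
Tool frame: the origin (TCP) lies on the centre line of the jaws, within the pads' length; the fingertips stand 17 mm ahead of it and the grasp point (between the pads) lies 2 mm behind it; z points along the fingers, y is the line along which they close (so a half turn about z gives the same grasp; the last joint's range is limited). The gripper opens to 92 mm and grips with 3 to 60 N. Pads are 20 mm wide; open, the fingers measure 128 mm over their backs; the gripper's body (75 mm by 189 mm) begins 69 mm behind the grasp point.
Start: joints at [-79.756, 26.786, -0.665, 91.828, 0.344, 61.387, -3.226], TCP at [143.032, 634.074, 231.592] pointing down, gripper open.
Joint ranges: [-144.91, 144.91], [-17.63, 115.5], [-89.93, 88.59], [15.96, 139.68], [-74.01, 254.01], [8.47, 105.57], [-167.45, 167.45]. Speed limits (degrees/s): [147.25, 147.25, 180, 180, 180, 180, 180].

## Interface

Orientations are given as a 3x3 rotation matrix whose columns are the frame's x, y, z axes.
In Python, from rig import arm gives the robot as it stands. The module is installed in compiled form; this text tells all that it offers.
- The arm moves only by the tool jog_arm, never from a script. Its argument "plan" is a list of rows, each a list of 6 numbers: the shift along the tool's x, y, z scaled (see below), then the turn, a rotation vector about the tool's x, y, z scaled (see below). A call has 1 to 12 rows; each row shifts and turns the commanded pose from where the row before left it, along the tool's axes as they then stand; what a row does not reach is not made up. The controller multiplies each number of a shift by 0.5 m and each number of a turn by pi/2 rad. A row lasts 1/10 s, in which the tool goes at most 50 mm and 8.59 degrees, less where a joint would pass 70% of its speed; a pose out of reach is approached as far as the arm can. A call with a number of a shift or a turn outside -1 to 1 is refused whole. A call with a gripper value outside its range is refused whole. "jaw" is the opening, from 0 (shut) to 1 (fully open), set as the call begins (left out, the last holds). The fingers move at their own pace and stop on an object; "grip_force" is the grip in N (left out, the last holds). Time passes only in rows, so rows that do not move let the fingers close. It gives the time, the measured TCP pose, the force, the opening and the grip force at its end, in the units of the state.
- arm.get_obs(): the state, without advancing time (a new reading comes with each control period).
- arm.camera(name): name is "scene" or "top"; returns (picture, depth): 400x640x3 uint8, blue, green, red; 400x640 float32, mm along the optical axis (not along the pixel's ray), 0 where there is no reading.
- arm.camera_params(name): a dict with "mtx" (3x3 intrinsics, pixels), "position" and "rotation" of the camera in the world. Camera axes: x right, y down, z forward; pixel columns grow to the right and rows downward; lengths in mm; the calibration is good to about 2 mm. A picture is of the moment at which its call begins. camera_params takes no time and is no camera call.
- arm.hand_in(): hands the job in; it is judged then, once.
Trained networks look in the newest picture that a camera, given by its name, has taken for a name from the list of things; names that differ only in an ending like _2 or _b are one class to them, and where a whole thing is asked for, a point or a joint stands for the part that bears it (a point fixed in the world has none). Each returns a list of dicts, best first, with "conf" (0 to 1); they miss things now and then, are a little off and sometimes report something else, mostly with a low value. They report only what shows in the picture. A call takes as long as a camera call. They do not tell look-alikes from the thing itself.
- arm.trace(label, camera): "mask" (400x640 bool, what is visible of it) and "rect" ([left, top, width, height] in pixels, round what is visible of it).
The state is a dict: "clock": time; "q": joint angles; "qd": joint speeds; "effort": joint torques, N m; "eef_pos": TCP position; "tool_rot": TCP orientation; "force": force on the tool from outside, world axes, zero at the start; "wrist_torque": the same for the moment, N m; "width": finger opening in mm; "grip_force": force on a finger pad.
Only numpy, scipy, OpenCV 4.12 (cv2) and the standard library are available. Lean on these libraries where they do the work, as an engineer would, in place of code of your own. Each camera call takes 0.05 s, during which the arm holds its last target. There are 200 camera calls.

## Task

A wafer is already on the chuck of the spin coater. With your fingertips only, push the coater's open lid down until it is fully shut, easing it home rather than slamming it and without pinching it or swinging it further open, then press the round start key on the control box right in and let it come out again. Do not press start before the lid is shut, do not press the square stop key, and leave the bottle, the tweezers and the wafer case where they are.

Things in the scene. Friction and masses are not known exactly. Their poses are not given: they have to be found in the camera images.
- coater: White plastic spin coater, sunk into the deck, fixed: open round bowl 210 mm across, rim 80 mm above the bench, on a flange 260 mm across. A dark wafer 100 mm across is held on the chuck inside, 56 mm up. Origin at the bowl's centre at bench level, z up; +x points to the hinge, on the side away from the robot (yaw within 0.35 rad). A hose elbow on its -y side, out to 137 mm, 60 mm high.
- lid (a joint): Opening angle of the coater's lid about its level hinge, rad: 0 = fully shut on the rim, 1.5 = backstop, 0.85 to 1.25 at the start. Stiff friction hinge: the lid (about 0.4 kg) stays wherever it is left and moves only while pushed, by about 1 to 4 N square to the lid 200 mm from the hinge.
- lid_hinge (a point): Middle of the hinge axis, 116 mm from the bowl's centre along the coater's +x, 84 mm above the bench; the axis runs along the coater's y. It is the lid's origin. The lid is a white disc 214 mm across, 10 mm thick, with a clear window 144 mm across, a boss in the middle (28 mm across, 10 mm out) and, across from the hinge, a finger tab 60 mm wide that ends 248 mm from the axis.
- lid_rim (a point): Point on the lid's outer face (the upper one when shut), on its opaque rim near the tab, on the centre line, 200 mm from the hinge along the lid; a good place to push. Its x axis lies in the lid and points to the hinge, its z axis points out of the outer face. The face lies 6 mm outside the plane through the hinge axis.
- control_box: White control box 160 mm wide (y), 140 mm deep (x), fixed, left or right of the coater. Its top slopes at 0.35 rad, from 40 mm high at the front edge (its -x, nearest the robot) to 91 mm at the back; display at the back, two keys and between them four small flat arrow pads near the front. Origin at the centre of its underside, z up, yaw within 0.25 rad.
- start_key (a joint): Travel of the start key, m: 0 = out, 0.004 = fully in. Round grey key, 24 mm across, at the right-hand end (the box's -y) of the row, standing 9 mm out of the sloping face. It moves square to the face; its spring takes 1.4 N to start, 4.2 N fully in, and brings it back.
- start_key_top (a point): Centre of the start key's top; its z axis points out along the key's travel (up and towards the robot, 0.35 rad from vertical).
- stop_key (a joint): Travel of the stop key, in m: 0 = out, 0.004 = fully in. Square grey key, 16 mm wide, at the left-hand end (the box's +y) of the row, 96 mm from the start key, same height and spring.
- stop_key_top (a point): Centre of the stop key's top.
- hotplate: Hotplate 160 x 160 mm, 72 mm high, fixed, cold, on the other side of the coater from the control box; not used. Origin at the centre of its underside.
- resist_bottle: Amber bottle, 52 mm across, 105 mm high, standing near the robot; leave alone. Origin at the centre of its underside.
- tweezers: Steel tweezers, 137 mm long, 10 mm high, lying along their own x near the robot; leave alone. Origin under their middle.
- wafer_case: Round white wafer case, 120 mm across, 22 mm high, lying beyond the coater, to the right; leave alone. Origin at the centre of its underside.
Mind the look-alikes: they are no part of the job. Leave any orange or yellow look-alike of the control_box alone.

How it is judged (in metres and radians):
On the way, in this order (a step that is already met when the one before it is completed fails the run):
1. the lid is pushed fully shut (value of joint lid below 0.02 rad), for 0.2 s.
2. with the lid shut, the start key is pressed right in (value of joint start_key above 0.003 m and value of joint lid below 0.02 rad), for 0.05 s.
At the end, for the whole second after the job is handed in: The lid is shut (under 0.02 rad, 5 mm at the tab), the start key has been pressed in (over 3 of its 4 mm) after that and is out again (under 1 mm), the stop key is out, and the bottle, tweezers and wafer case are within 20 mm of where they stood (value of joint lid below 0.02 rad and value of joint each of start_key, stop_key below 0.001 m and distance of each of resist_bottle, tweezers, wafer_case from where it was at the start of the episode below 0.02 m); the robot touches nothing.
It fails at once if start is pressed while the lid is open (value of joint start_key above 0.002 m and value of joint lid above 0.03 rad).
It fails at once if the stop key is pressed (value of joint stop_key above 0.002 m).
It fails at once if the lid is slammed (over 1.5 rad/s, 0.37 m/s at the tab, as it comes home) (value of joint lid below 0.15 rad and velocity of joint lid below -1.5 rad/s).
It fails at once if the lid is pinched (fingers pressing over 2 N on its outer face and on its inner side at once) or swung further open, past 1.4 rad (value of joint lid above 1.4 rad or ((contact force between the fingers and lid_c0 above 2 N or contact force between the fingers and lid_c1 above 2 N) and (contact force between the fingers and lid_c2 above 2 N or contact force between the fingers and lid_c3 above 2 N))).
It fails at once if the bottle, the tweezers or the wafer case is moved over 20 mm or lifted (distance of any of resist_bottle, tweezers, wafer_case from where it was at the start of the episode above 0.02 m).
It also fails if it takes over 48 s, if anything falls off the work surface, if the arm or the gripper's body presses on something with over 40 N, if the wrist force passes 120 N, or if a joint passes its speed limit or range.

## Working session

There is one attempt and no reset: what is moved stays moved. The work goes in short steps, Python scripts to look and compute and a tool call to move; the robot and the scene stay as the last step left them, time stands still between calls to the robot, and variables do not carry over. Pictures are saved under pics/ and viewed, at most 10 in all, crops included, and the job is handed in when it is done.

Besides the shell and the picture viewer there is one more tool, called after "Request:" as a command line: name --pt "numbers of a row" for each row, then --argument value for the rest. jog_arm: Moves the arm, as the interface text tells. Shifts and turns lie within -1 to 1; 1 stands for 0.5 m of shift or pi/2 rad of turn. Its arguments: {"type":"object","properties":{"plan":{"type":"array"},"jaw":{"type":"number"},"grip_force":{"type":"number"}},"required":["plan"]}

```bash
mkdir -p pics; cat > h.py <<'E'
import numpy as np, cv2
from rig import arm
def pts(cam,depth):
    p=arm.camera_params(cam);K=np.array(p["mtx"]);R=np.array(p["rotation"]);t=np.array(p["position"])
    v,u=np.mgrid[0:400,0:640]
    d=np.stack([(u-K[0,2])/K[0,0],(v-K[1,2])/K[1,1],np.ones_like(u)],-1)*depth[...,None]
    return d@R.T+t
E
python3 - <<'E'
from h import *
for c in("scene","top"):
    im,d=arm.camera(c);cv2.imwrite(f"pics/{c}0.png",im);np.save(f"pics/{c}_d.npy",d)
    P=pts(c,d);np.save(f"pics/{c}_p.npy",P)
    print(c,arm.camera_params(c)["position"])
    for n in("coater","lid","control_box","start_key","stop_key","hotplate","resist_bottle","tweezers","wafer_case"):
        for r in arm.trace(n,c)[:3]:
            m=r["mask"]&(d>0);q=P[m]
            print(n,round(r["conf"],2),r["rect"],np.median(q,0).round(0) if len(q) else None,m.sum())
            np.save(f"pics/{c}_{n}.npy",arm and r["mask"]) if r is not None and r["conf"]>.5 else 0
o=arm.get_obs();print(o["clock"],o["eef_pos"],np.round(o["tool_rot"],3))
E
```

```text
scene [1323.33036236  255.34214648 1193.0252303 ]
lid 0.45 [374.9, 198.0, 6.5, 3.6] [459. 295.  60.] 41
control_box 0.95 [388.9, 143.6, 56.8, 48.4] [321. 404.  60.] 2012
control_box 0.93 [359.9, 192.8, 61.8, 50.8] [545. 341.  63.] 2466
control_box 0.77 [378.9, 256.9, 64.3, 62.4] [751. 402.  67.] 3098
start_key 0.57 [377.9, 197.5, 2.6, 2.7] [459. 294.  61.] 25
hotplate 0.58 [134.2, 173.6, 72.6, 55.2] [ 583. -326.   69.] 2746
hotplate 0.53 [359.6, 192.1, 62.0, 49.9] [545. 341.  64.] 2420
resist_bottle 0.95 [325.6, 153.9, 17.9, 28.7] [366. 147.  62.] 352
tweezers 0.61 [234.2, 159.2, 35.7, 15.6] [375. -80.   3.] 13
wafer_case 0.97 [154.4, 249.7, 39.2, 33.6] [ 761. -264.   22.] 1185
wafer_case 0.55 [324.9, 153.8, 18.3, 30.1] [365. 147.  57.] 409
top [ 303.70145386   77.21218473 1110.45612979]
coater 0.94 [324.6, 124.4, 92.4, 93.8] [586. -39.  31.] 6900
coater 0.66 [200.4, 172.3, 61.9, 53.9] [497. 338.  65.] 3237
coater 0.58 [243.5, 210.7, 7.1, 5.4] [455. 295.  61.] 61
lid 0.94 [332.3, 126.1, 81.1, 20.3] [618. -37. 245.] 1079
control_box 0.81 [200.4, 171.2, 62.7, 56.8] [499. 338.  65.] 3349
control_box 0.81 [110.7, 184.0, 75.3, 65.3] [451. 573.  65.] 3448
control_box 0.77 [168.1, 247.2, 71.6, 72.0] [272. 403.  67.] 3480
start_key 0.55 [151.6, 230.3, 6.9, 12.2] [399. 549.  60.] 63
start_key 0.54 [220.9, 139.7, 11.1, 7.0] [667. 365.  60.] 66
stop_key 0.63 [119.4, 223.4, 5.5, 5.0] [424. 642.  61.] 29
stop_key 0.38 [177.2, 289.7, 4.0, 5.8] [243. 468.  62.] 36
hotplate 0.91 [439.2, 152.7, 63.9, 64.3] [ 546. -328.   71.] 3392
resist_bottle 0.69 [291.3, 243.7, 21.0, 21.3] [345. 144.  77.] 294
tweezers 0.74 [291.0, 244.3, 21.6, 18.8] [346. 143.  76.] 310
wafer_case 0.97 [417.7, 104.7, 41.4, 34.6] [ 749. -265.   22.] 1201
1.0 [143.00525098 634.0712055  231.59816373] [[-0.975  0.22   0.   ]
 [ 0.22   0.975  0.   ]
 [-0.     0.    -1.   ]]
```

```bash
python3 - <<'E'
import cv2
a=cv2.imread("pics/top0.png");cv2.imwrite("pics/t1.png",cv2.resize(a[80:340,90:520],None,fx=1.85,fy=1.85,interpolation=2))
a=cv2.imread("pics/scene0.png");cv2.imwrite("pics/s1.png",cv2.resize(a[110:340,120:470],None,fx=2.25,fy=2.25,interpolation=2))
E
```

```text
(no output)
```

View pics/t1.png

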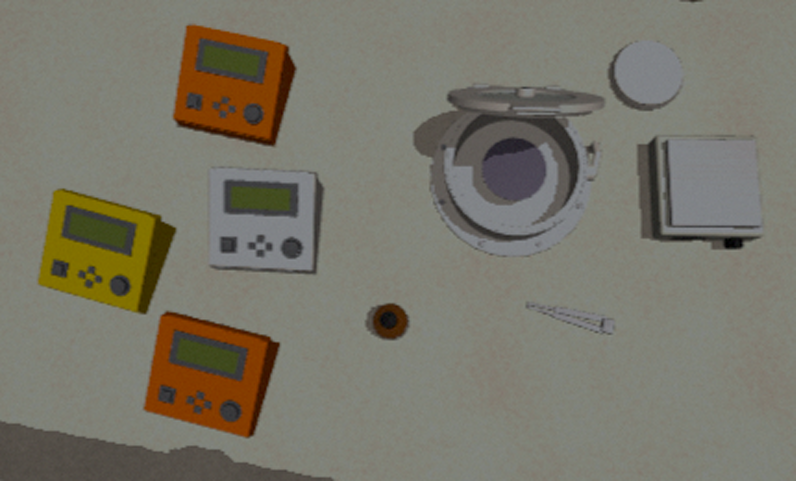

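View pics/s1.png

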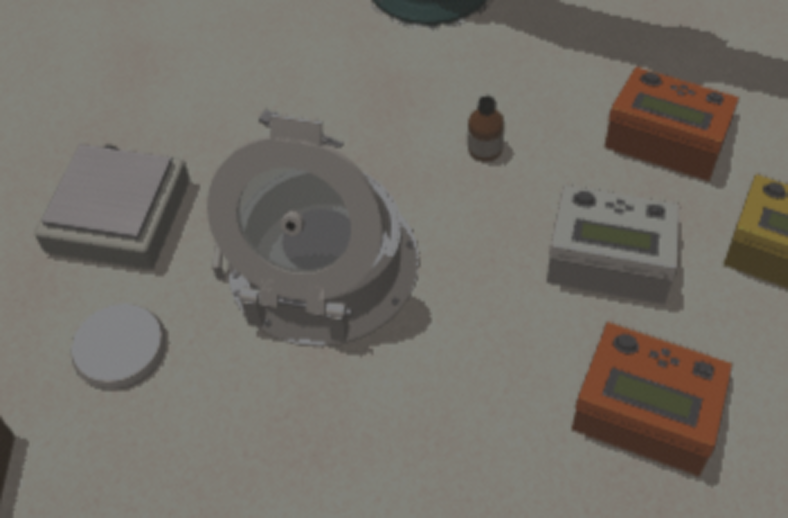

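```bash
python3 - <<'E'
from h import *
from scipy.optimize import least_squares
P=np.load("pics/scene_p.npy");T=np.load("pics/top_p.npy")
im=cv2.imread("pics/scene0.png")
def c(x,y): return int(round(y/2.25+110)),int(round(x/2.25+120))
# lid ring pixels from the scene crop
for x,y in[(225,205),(290,150),(350,170),(365,230),(330,265),(250,265),(298,130),(298,118),(268,118),(335,140),(292,222),(290,305),(250,305),(338,310)]:
    print((x,y),P[c(x,y)].round(0))
# lid plane: points with z>95 in region, RANSAC-like
a,b=c(200,110);a2,b2=c(400,330)
Q=P[a:a2,b:b2].reshape(-1,3);Q=Q[(Q[:,2]>100)]
rng=np.random.default_rng(0);best=0
for _ in range(1500):
    s=Q[rng.choice(len(Q),3,False)];n=np.cross(s[1]-s[0],s[2]-s[0]);l=np.linalg.norm(n)
    if l<1e3: continue
    n/=l;i=abs((Q-s[0])@n)<3
    if i.sum()>best: best=i.sum();I=i
q=Q[I];m=q.mean(0);n=np.linalg.svd(q-m)[2][2];n*=np.sign(n[0]);
print("lid n",n,"N",best,len(Q),"ang",np.degrees(np.arccos(n[2])),"yaw",np.degrees(np.arctan2(n[1],n[0])),"pt",m, "std",((q-m)@n).std())
np.save("pics/lidpl.npy",np.r_[n,m])
# circle on ring: report extents
h=np.array([-n[2]*n[0],-n[2]*n[1],n[0]**2+n[1]**2]);h/=np.linalg.norm(h);w=np.cross(n,h)
print("up extents",np.percentile((q-m)@h,[0,1,99,100]),"width",np.percentile((q-m)@w,[0,1,99,100]))
# keys
C=lambda u,v,W=3:(T[v-W:v+W+1,u-W:u+W+1].reshape(-1,3))
print("start top",np.median(C(247,214),0),"stop",np.median(C(213,212,1),0))
print("start scene",np.median(P[197:200,379:382].reshape(-1,3),0),"stop",np.median(P[203:205,410:413].reshape(-1,3),0))
# coater bowl rim in top: z 74..86
v,u=np.mgrid[0:400,0:640];k=(u>320)&(u<420)&(v>120)&(v<225)&(abs(T[...,2]-80)<5)
r=T[k]; print(k.sum())
f=least_squares(lambda p:np.hypot(r[:,0]-p[0],r[:,1]-p[1])-p[2],[600,-40,105],loss="soft_l1",f_scale=3);print("rim circ",f.x)
for n_ in ("scene","top"):
    M=np.load(f"pics/{n_}_control_box.npy") # last
v0=(im[...,:].max(-1).astype(int)-im.min(-1))
# white box top plane from both
for nm,A,(r0,r1,c0,c1) in(("scene",P,(193,243,362,424)),("top",T,(170,228,200,262))):
    q=A[r0:r1,c0:c1].reshape(-1,3);q=q[(q[:,2]>38)&(q[:,2]<95)]
    best=0
    for _ in range(800):
        s=q[rng.choice(len(q),3,False)];n=np.cross(s[1]-s[0],s[2]-s[0]);l=np.linalg.norm(n)
        if l<500: continue
        n/=l;i=abs((q-s[0])@n)<2.5
        if i.sum()>best: best=i.sum();I=i
    w=q[I];m=w.mean(0);n=np.linalg.svd(w-m)[2][2];n*=np.sign(n[2])
    print(nm,"box n",n,"tilt rad",np.arccos(n[2]),"yaw deg",np.degrees(np.arctan2(-n[1],-n[0])),m,best,len(q))
    rect=cv2.minAreaRect(w[:,:2].astype(np.float32));print(rect)
E
```

```text
(225, 205) [ 644. -127.  196.]
(290, 150) [608. -47. 270.]
(350, 170) [615.  24. 257.]
(365, 230) [649.  43. 193.]
(330, 265) [673.   4. 142.]
(250, 265) [679. -98. 125.]
(298, 130) [597. -40. 294.]
(298, 118) [ 331. -144.   -3.]
(268, 118) [ 345. -184.    6.]
(335, 140) [372. -74.   7.]
(292, 222) [655. -42. 195.]
(290, 305) [685. -55.  52.]
(250, 305) [707. -97.  77.]
(338, 310) [706.  15.  95.]
lid n [ 0.89253299 -0.02141031  0.45047359] N 3680 4678 ang 63.2259267478498 yaw -1.374162612516346 pt [644.36780619 -43.28405364 199.15462312] std 1.5552331903131031
up extents [-112.08943373 -107.17027851  117.26197651  122.75549281] width [-105.86091175 -100.74920295  100.65817687  107.20799403]
start top [455.17437143 294.97195709  60.57068605] stop [460.23774769 389.00492493  62.86687292]
start scene [463.33094143 297.05415798  62.39854857] stop [466.1575331  390.17985607  60.3884476 ]
860
rim circ [579.71064586 -40.52631921 101.16952499]
scene box n [-0.34449538  0.01814051  0.93861273] tilt rad 0.352209670330473 yaw deg -3.0143098663820056 [505.74005646 342.43751183  68.9440022 ] 1173 2068
((500.8585510253906, 341.55218505859375), (158.9879150390625, 145.45018005371094), 87.54672241210938)
top box n [-0.34637187  0.01568726  0.93796612] tilt rad 0.3540793038351114 yaw deg -2.5931674108454037 [499.31810253 341.93621189  67.45315949] 2221 3135
((498.64105224609375, 342.1620788574219), (159.22897338867188, 141.550048828125), 87.06603240966797)
```

White box (start key at top-view pixel (247,214), stop key at (213,212)) is the only white one. Orange ones at about (216,124) and (204,286), and a yellow one at (147,215), are look-alikes. The lid is open about 1.10 rad, with its hinge at (696,-44,84). The apparent bar by the tab is the tweezers behind it.

```bash
python3 - <<'E'
import cv2
a=cv2.imread("pics/top0.png");cv2.imwrite("pics/t2.png",cv2.resize(a[160:240,190:275],None,fx=6,fy=6,interpolation=2))
E
```

```text
(no output)
```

View pics/t2.png

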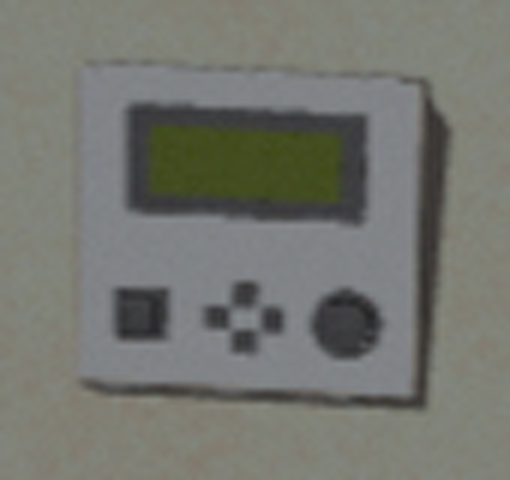

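Request:
jog_arm --pt "0 0 -0.1 0 0 -0.063" --pt "0 0 -0.1 0 0 -0.063" --pt "0 0 -0.1 0 0 0" --pt "-0.0626 -0.0739 0 0 0 0" --pt "-0.0626 -0.0739 0 0 0 0" --pt "-0.0626 -0.0739 0 0 0 0" --pt "-0.0626 -0.0739 0 0 0 0" --pt "-0.0626 -0.0739 0 0 0 0" --pt "-0.0626 -0.0739 0 0 0 0" --pt "-0.0626 -0.0739 0 0 0 0" --pt "-0.0626 -0.0739 0 0 0 0" --pt "-0.0626 -0.0739 0 0 0 0" --jaw 0 --grip_force 10

```text
clock: 2.2
eef_pos: [417.6, 293.1, 382.0]
tool_rot: [[-1.0, 0.024, 0.001], [0.024, 1.0, 0.001], [-0.001, 0.001, -1.0]]
force: [0.5, 0.6, -0.1]
width: 0.3
grip_force: 0.0
```

The crop shows the white box: round start key at crop (346,324), i.e. pixel (247.7,214), and square stop key at its left end. It matches the description.

Request:
jog_arm --pt "-0.0622 -0.0734 0 0 0 0" --pt "-0.0622 -0.0734 0 0 0 0" --pt "-0.0622 -0.0734 0 0 0 0" --pt "-0.0622 -0.0734 0 0 0 0" --pt "-0.0622 -0.0734 0 0 0 0" --pt "-0.0622 -0.0734 0 0 0 0" --pt "-0.0622 -0.0734 0 0 0 0" --pt "-0.0622 -0.0734 0 0 0 0" --pt "-0.0622 -0.0734 0 0 0 0" --pt "0 0 0.08 0 0 0" --pt "0 0 0.08 0 0 0" --pt "0 0 0.04 0 0 0"

```text
clock: 3.4
eef_pos: [687.1, -42.2, 277.5]
tool_rot: [[-1.0, 0.025, -0.005], [0.025, 1.0, 0.0], [0.005, 0.0, -1.0]]
force: [-0.1, -0.0, -0.1]
width: 0.6
grip_force: 0.0
```

```bash
python3 - <<'E'
from h import *
o=arm.get_obs();p=np.array(o["eef_pos"]);R=np.array(o["tool_rot"]);print(o["clock"],p.round(1),R.round(3).tolist(),np.round(o["force"],1))
im,d=arm.camera("scene");cv2.imwrite("pics/s2.png",cv2.resize(im[80:310,120:470],None,fx=2.25,fy=2.25,interpolation=2))
H=np.array([695.7,-44.5,84]);u=np.array([1,-.024,0]);z=np.array([0,0,1.])
prev=p
th=[1.16,1.12]+list(np.arange(1.07,-0.04,-.06))
for t in th:
    n=np.sin(t)*u+np.cos(t)*z
    c=H+200*(-np.cos(t)*u+np.sin(t)*z)+6*n+10*u+17*z
    print(round(t,2),c.round(0),((c-prev)@R/500).round(4).tolist());prev=c
E
```

```text
3.4 [687.1 -42.2 277.5] [[-1.0, 0.025, -0.005], [0.025, 1.0, 0.0], [0.005, 0.0, -1.0]] [-0.1 -0.  -0.1]
1.16 [631. -43. 287.] [0.1116, -0.0043, -0.018]
1.12 [624. -43. 284.] [0.0147, -0.0, 0.0063]
1.07 [615. -43. 279.] [0.018, -0.0, 0.0087]
1.01 [604. -42. 274.] [0.021, -0.0, 0.0116]
0.95 [594. -42. 267.] [0.0203, -0.0, 0.0129]
0.89 [584. -42. 260.] [0.0195, -0.0, 0.0141]
0.83 [575. -42. 253.] [0.0186, -0.0, 0.0152]
0.77 [566. -41. 245.] [0.0176, -0.0, 0.0163]
0.71 [558. -41. 236.] [0.0166, -0.0, 0.0173]
0.65 [550. -41. 227.] [0.0156, -0.0, 0.0183]
0.59 [543. -41. 217.] [0.0144, -0.0, 0.0192]
0.53 [536. -41. 207.] [0.0133, -0.0, 0.02]
0.47 [530. -41. 197.] [0.012, -0.0, 0.0208]
0.41 [525. -40. 186.] [0.0108, -0.0, 0.0215]
0.35 [520. -40. 175.] [0.0095, -0.0, 0.0221]
0.29 [516. -40. 164.] [0.0081, -0.0, 0.0226]
0.23 [512. -40. 152.] [0.0067, -0.0, 0.023]
0.17 [510. -40. 141.] [0.0054, -0.0, 0.0234]
0.11 [508. -40. 129.] [0.0039, -0.0, 0.0237]
0.05 [506. -40. 117.] [0.0025, -0.0, 0.0239]
-0.01 [506. -40. 105.] [0.0011, -0.0, 0.024]
```

View pics/s2.png

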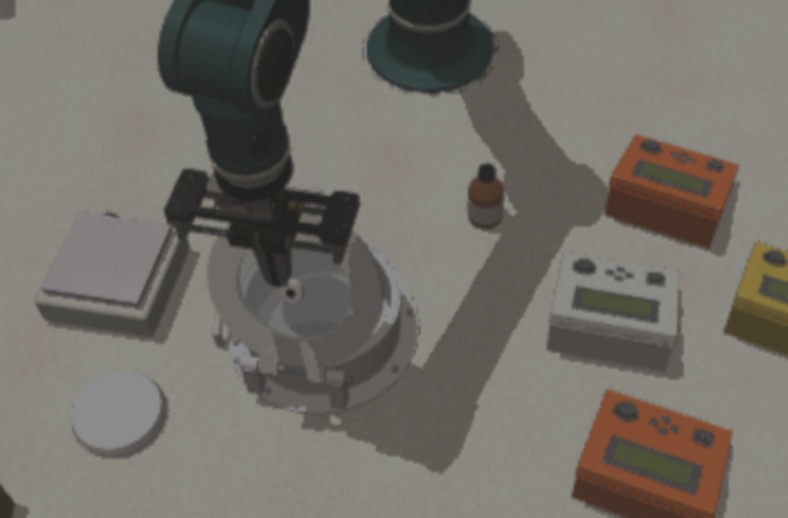

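Gripper is behind the lid on its outer side (tips near crop (275,280)), with the lid still standing. I'll start pushing along the arc.

Request:
jog_arm --pt "0.056 -0.002 -0.009 0 0 0" --pt "0.056 -0.002 -0.009 0 0 0" --pt "0.0147 0 0.0063 0 0 0" --pt "0.009 0 0.0044 0 0 0" --pt "0.009 0 0.0044 0 0 0" --pt "0.021 0 0.0116 0 0 0" --pt "0.0203 0 0.0129 0 0 0" --pt "0.0195 0 0.0141 0 0 0" --pt "0.0186 0 0.0152 0 0 0" --pt "0.0176 0 0.0163 0 0 0" --pt "0.0166 0 0.0173 0 0 0" --pt "0 0 0 0 0 0"

```text
clock: 4.65
eef_pos: [558.1, -40.8, 237.9]
tool_rot: [[-1.0, 0.024, -0.003], [0.024, 1.0, 0.0], [0.003, 0.0, -1.0]]
force: [-0.3, -0.2, -0.1]
width: 0.5
grip_force: 0.0
```

```bash
cat > lid.py <<'E'
from h import *
im,d=arm.camera("scene");P=pts("scene",d)
H=np.array([695.7,-44.5,84]);u=np.array([1,-.024,0])
Q=P.reshape(-1,3)-H;a=-Q@u;y=Q[:,1]-.024*Q[:,0]
k=(np.abs(y)>78)&(np.abs(y)<100)&(a>70)&(a<150)&(Q[:,2]>-6)&(Q[:,2]<200)
r=np.hypot(a,Q[:,2])[k];t=np.arctan2(Q[:,2],a)[k]-6/r
print("lid angle",np.median(t).round(3),np.percentile(t,[10,90]).round(3),k.sum(),np.round(arm.get_obs()["force"],1),np.round(arm.get_obs()["eef_pos"],1))
E
python3 lid.py
```

```text
lid angle 0.71 [0.684 0.736] 454 [-0.2  0.2  0.2] [558.7 -40.9 238.4]
```

Request:
jog_arm --pt "0.0156 0 0.0183 0 0 0" --pt "0.0144 0 0.0192 0 0 0" --pt "0.0133 0 0.02 0 0 0" --pt "0.012 0 0.0208 0 0 0" --pt "0.0108 0 0.0215 0 0 0" --pt "0.0095 0 0.0221 0 0 0" --pt "0.0081 0 0.0226 0 0 0" --pt "0.0034 0 0.0115 0 0 0" --pt "0.0033 0 0.0115 0 0 0" --pt "0.0027 0 0.0117 0 0 0" --pt "0.0027 0 0.0117 0 0 0" --pt "0 0 0 0 0 0"

```text
clock: 5.9
eef_pos: [511.2, -39.9, 143.1]
tool_rot: [[-1.0, 0.024, -0.001], [0.024, 1.0, -0.0], [0.001, -0.0, -1.0]]
force: [-0.5, 0.1, 0.3]
width: 0.5
grip_force: 0.0
```

```bash
python3 lid.py
```

```text
lid angle 0.178 [0.147 0.208] 370 [ 0.3 -0.   0.7] [511.5 -39.9 143.5]
```

Request:
jog_arm --pt "0.002 0 0.012 0 0 0" --pt "0.002 0 0.012 0 0 0" --pt "0.0015 0 0.012 0 0 0" --pt "0.001 0 0.012 0 0 0" --pt "0.001 0 0.01 0 0 0" --pt "0 0 0.008 0 0 0" --pt "0 0 0.006 0 0 0" --pt "0 0 0.004 0 0 0" --pt "0 0 0.002 0 0 0" --pt "0 0 0 0 0 0"

```text
clock: 6.95
eef_pos: [507.9, -39.8, 107.2]
tool_rot: [[-1.0, 0.024, -0.0], [0.024, 1.0, 0.002], [0.0, 0.002, -1.0]]
force: [-7.7, 0.1, 25.9]
width: 0.7
grip_force: 13.2
```

```bash
python3 lid.py
```

```text
lid angle -0.003 [-0.03   0.028] 332 [-7.9 -0.4 27.1] [507.9 -39.8 107.2]
```

Lid is shut with firm contact. I'll hold, lift off, cross to above the start key, and tilt.

Request:
jog_arm --pt "0 0 0 0 0 0" --pt "0 0 -0.02 0 0 0" --pt "0 0 -0.09 0 0 0" --pt "0 0 -0.09 0 0 0" --pt "0.0206 0.0954 0 0 0 0" --pt "0.0206 0.0954 0 0 0 0" --pt "0.0206 0.0954 0 0 0 0" --pt "0.0206 0.0954 0 0 0 0" --pt "0.0206 0.0954 0 0 0 0" --pt "0.0206 0.0954 0 0 0 0" --pt "0.0206 0.0954 0 0 0 0" --pt "0 0 0 0 0 0"

```text
clock: 8.2
eef_pos: [440.4, 303.0, 204.3]
tool_rot: [[-1.0, 0.013, -0.002], [0.013, 1.0, 0.002], [0.002, 0.002, -1.0]]
force: [0.4, 0.0, 0.1]
width: 0.2
grip_force: 0.0
```

Request:
jog_arm --pt "0 0 0 0 -0.075 0" --pt "0 0 0 0 -0.075 0" --pt "0 0 0 0 -0.075 0" --pt "0 0 0 0 0 0" --pt "0 0 0 0 0 0"

```text
clock: 8.7
eef_pos: [443.2, 295.7, 204.9]
tool_rot: [[-0.939, 0.023, 0.344], [0.021, 1.0, -0.009], [-0.344, -0.001, -0.939]]
force: [0.0, -0.5, 0.4]
width: 0.6
grip_force: 0.0
```

```bash
python3 lid.py; python3 - <<'E'
from h import *
o=arm.get_obs();p=np.array(o["eef_pos"]);R=np.array(o["tool_rot"]);print(R.round(3).tolist())
K=np.array([457.5,295,61.5]);n=np.array([-.345,.016,.938])
for h in(60,25,5):print(h,((K+n*(17+h)-p)@R/500).round(4))
im,d=arm.camera("top");P=pts("top",d)
cv2.imwrite("pics/t3.png",cv2.resize(im[80:340,90:520],None,fx=1.85,fy=1.85,interpolation=2))
E
```

```text
lid angle -0.001 [-0.029  0.025] 335 [-0.1 -0.6  0.3] [444.3 295.6 205.2]
[[-0.938, 0.025, 0.345], [0.023, 1.0, -0.009], [-0.345, -0.0, -0.939]]
60 [0.0744 0.0006 0.125 ]
25 [7.43e-02 1.00e-04 1.95e-01]
5 [ 7.430e-02 -2.000e-04  2.349e-01]
```

View pics/t3.png

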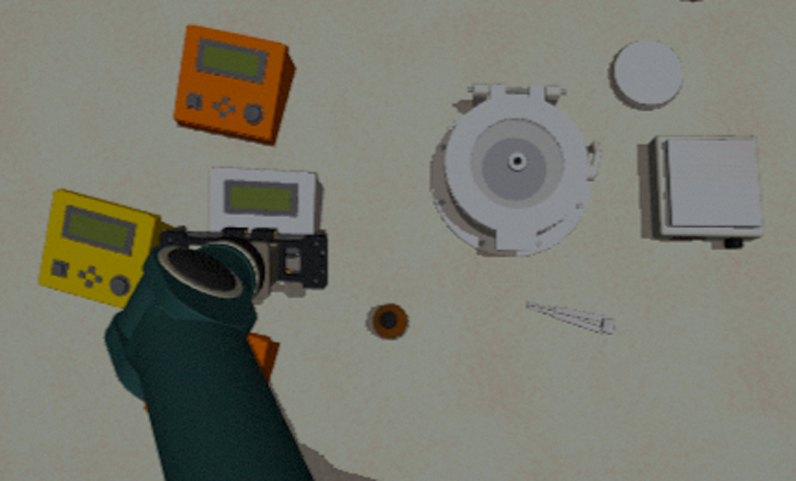

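The lid lies flat on the coater (crop (515,160)) and the other things are unmoved. Next I descend to 5 mm above the key.

Request:
jog_arm --pt "0.037 0 0.06 0 0 0" --pt "0.0373 0 0.06 0 0 0" --pt "0 0 0.075 0 0 0" --pt "0 0 0.02 0 0 0" --pt "0 0 0.02 0 0 0" --pt "0 0 0 0 0 0" --pt "0 0 0 0 0 0"

```text
clock: 9.5
eef_pos: [450.4, 296.0, 82.8]
tool_rot: [[-0.938, 0.025, 0.347], [0.024, 1.0, -0.007], [-0.347, 0.001, -0.938]]
force: [0.1, 0.3, -0.2]
width: 0.4
grip_force: 0.0
```

```bash
python3 - <<'E'
from h import *
o=arm.get_obs();p=np.array(o["eef_pos"]);R=np.array(o["tool_rot"]);print(R[:,2].round(3))
K=np.array([457.5,295,61.5]);n=np.array([-.345,.016,.938]);print(((p+17*R[:,2]-K)@R).round(1),np.round(o["force"],1))
im,d=arm.camera("scene");cv2.imwrite("pics/s4.png",cv2.resize(im[140:260,330:460],None,fx=5,fy=5,interpolation=2))
E
```

```text
[ 0.347 -0.007 -0.938]
[-0.7  0.8 -5.5] [ 0.1  0.3 -0.2]
```

View pics/s4.png

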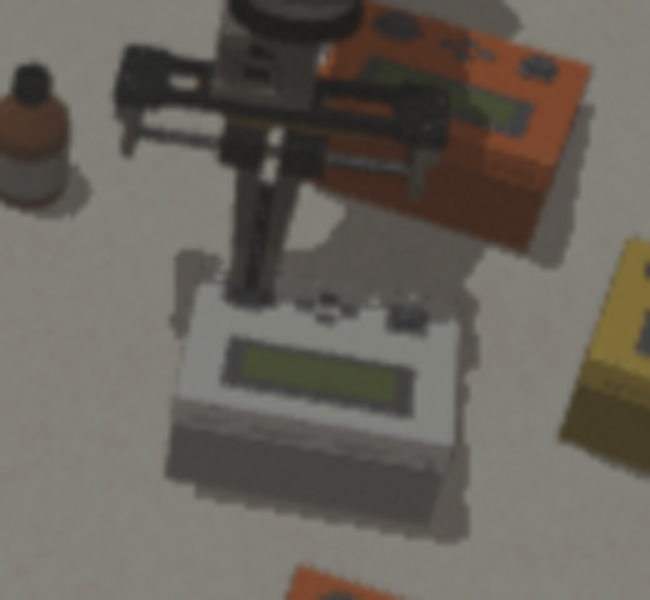

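Fingertips (crop (250,295)) stand over the start key, well away from the stop key (crop (408,318)). I'll press in small steps and watch the force.

Request:
jog_arm --pt "0 0 0.006 0 0 0" --pt "0 0 0.006 0 0 0" --pt "0 0 0.004 0 0 0" --pt "0 0 0 0 0 0"

```text
clock: 9.95
eef_pos: [452.7, 296.3, 74.7]
tool_rot: [[-0.938, 0.023, 0.347], [0.022, 1.0, -0.007], [-0.347, 0.001, -0.938]]
force: [0.2, -0.3, 3.2]
width: 0.3
grip_force: 1.8
```

Request:
jog_arm --pt "0 0 0.003 0 0 0" --pt "0 0 0.002 0 0 0" --pt "0 0 0 0 0 0" --pt "0 0 0 0 0 0"

```text
clock: 10.35
eef_pos: [453.1, 296.3, 73.6]
tool_rot: [[-0.938, 0.024, 0.347], [0.023, 1.0, -0.007], [-0.347, 0.001, -0.938]]
force: [-10.6, -2.6, 25.1]
width: 0.6
grip_force: 13.4
```

The force jumped to 25 N, so the key is at its stop. I'll retract.

Request:
jog_arm --pt "0 0 0 0 0 0" --pt "0 0 -0.02 0 0 0" --pt "0 0 -0.06 0 0 0" --pt "0 0 -0.1 0 0 0" --pt "0 0 -0.1 0 0 0" --pt "0 0 0 0 0 0" --pt "0 0 0 0 0 0" --pt "0 0 0 0 0 0"

```text
clock: 11.15
eef_pos: [404.3, 295.9, 202.0]
tool_rot: [[-0.938, 0.024, 0.345], [0.022, 1.0, -0.01], [-0.345, -0.002, -0.939]]
force: [-0.2, -0.1, -0.1]
width: 0.2
grip_force: 0.0
```

```bash
python3 lid.py; python3 - <<'E'
from h import *
im,d=arm.camera("scene");P=pts("scene",d);print(np.median(P[197:200,379:382].reshape(-1,3),0).round(1),np.median(P[203:205,410:413].reshape(-1,3),0).round(1))
print(arm.hand_in())
E
```

```text
lid angle -0.002 [-0.031  0.024] 324 [ 0.4 -0.5 -0.4] [404.3 295.7 201.6]
[461.5 296.8  62.1] [465.4 390.5  60.7]
the job is handed in; nothing more can be done
None
```

I eased the lid shut (measured at about 0 rad), pressed the start key to its stop and let it come back out, then handed the job in at about 11 s; no verdict came back, and the stop key, bottle, tweezers and wafer case were never touched.

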